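# Kit four pipe fittings into the carrying tray in job order

### The job

The four stock bins on the counter are lined up in the order in which the fitter will join the parts: move the fitting from each bin into the four-compartment carrying tray so that the row keeps the same order from left to right, one fitting to a compartment, each standing upright as it does in its bin. Set the fittings down rather than dropping them, and leave the can of cement standing where it is.

Things in the scene. Friction and masses are not known exactly. Their poses are not given: they have to be found in the camera images.
- tee_center (a point): T-shaped pipe fitting standing on end: upright barrel 40 mm in diameter, 80 mm tall; at mid-height a branch 40 mm in diameter points along its own +x and ends 40 mm from the barrel's axis. Point: on the barrel's axis, 40 mm above its foot. Grip across its y (40 mm). The branch starts along the bin's +y, within 0.3 rad. White plastic, loose; starts near the middle of its bin.
- elbow_center (a point): 90-degree pipe elbow standing on one mouth: upright barrel 40 mm in diameter, 58 mm tall; the other mouth, 40 mm in diameter with its axis 38 mm up, points along its own +x and ends 38 mm from the upright axis. Point: on that axis, 29 mm above its foot. Grip across its y (40 mm). +x starts along the bin's -y, within 0.3 rad. White plastic, loose; starts near the middle of its bin.
- union_center (a point): Pipe union standing on end: round barrel 40 mm in diameter, 68 mm tall, with a ribbed round nut 50 mm in diameter round its middle, 19 to 49 mm above the foot. Point: on its axis, 34 mm above its foot, at the middle of the nut, where it is gripped. White plastic, loose; starts near the middle of its bin.
- cap_center (a point): Pipe end cap standing mouth down: round, closed, 44 mm in diameter and 44 mm tall, slightly domed on top. Point: on its axis, 22 mm above its foot. White plastic, loose; starts near the middle of its bin.
- bin_tee: Stock bin that holds the tee at the start. Fixed, brown cardboard, open on top; the four like bins stand in a row 100 mm apart, on a 6 mm shelf, in any order. 128 (x) by 96 mm (y), inside 120 by 88; walls 4 mm thick, 32 mm high in front (-x), 50 at the back. Origin: centre of the underside; inner floor 4 mm above it; y runs along the row to the left.
- bin_elbow: Stock bin that holds the elbow at the start. Fixed, brown cardboard, open on top; the four like bins stand in a row 100 mm apart, on a 6 mm shelf, in any order. 128 (x) by 96 mm (y), inside 120 by 88; walls 4 mm thick, 32 mm high in front (-x), 50 at the back. Origin: centre of the underside; inner floor 4 mm above it; y runs along the row to the left.
- bin_union: Stock bin that holds the union at the start. Fixed, brown cardboard, open on top; the four like bins stand in a row 100 mm apart, on a 6 mm shelf, in any order. 128 (x) by 96 mm (y), inside 120 by 88; walls 4 mm thick, 32 mm high in front (-x), 50 at the back. Origin: centre of the underside; inner floor 4 mm above it; y runs along the row to the left.
- bin_cap: Stock bin that holds the cap at the start. Fixed, brown cardboard, open on top; the four like bins stand in a row 100 mm apart, on a 6 mm shelf, in any order. 128 (x) by 96 mm (y), inside 120 by 88; walls 4 mm thick, 32 mm high in front (-x), 50 at the back. Origin: centre of the underside; inner floor 4 mm above it; y runs along the row to the left.
- tray: Fixed grey tray with four empty open compartments in a row along its y, right in front of or behind the row of bins, parallel to it within 0.05 rad, middles within 40 mm. 128 (x) by 372 mm (y), walls 4 mm thick, 45 high; compartments 120 by 88 mm inside. Origin: centre of the underside; inner floor 5 mm above it; compartment centres at x = 0, y = +138, +46, -46, -138 mm (left to right).
- can_center (a point): Round metal can of cement with a black cap, 66 mm in diameter, 104 mm tall, 550 g, loose, beside the left end of the row of bins, about 270 mm from its middle. Point: on its axis, 52 mm above its foot. The other loose odds and ends near the rows are lower than 70 mm.
There are look-alikes about, which are no part of the job. What is shaped like the part that bears elbow_center but blue or pink is not meant. Leave any red look-alike of the part that bears cap_center alone.

How it is judged:
At the end, for the whole second after the job is handed in: Each compartment of the tray holds one fitting, and from left to right they come in the same order as the bins they came from; each stands upright (within 0.17 rad) on the compartment's floor (height within 8 mm), released and at rest (((y of bin_tee in the frame of tray between 0.1 and 0.2 m and y of tee_center in the frame of tray between 0.106 and 0.17 m) or (y of bin_tee in the frame of tray between 0 and 0.1 m and y of tee_center in the frame of tray between 0.014 and 0.078 m) or (y of bin_tee in the frame of tray between -0.1 and 0 m and y of tee_center in the frame of tray between -0.078 and -0.014 m) or (y of bin_tee in the frame of tray between -0.2 and -0.1 m and y of tee_center in the frame of tray between -0.17 and -0.106 m)) and ((y of bin_elbow in the frame of tray between 0.1 and 0.2 m and y of elbow_center in the frame of tray between 0.106 and 0.17 m) or (y of bin_elbow in the frame of tray between 0 and 0.1 m and y of elbow_center in the frame of tray between 0.014 and 0.078 m) or (y of bin_elbow in the frame of tray between -0.1 and 0 m and y of elbow_center in the frame of tray between -0.078 and -0.014 m) or (y of bin_elbow in the frame of tray between -0.2 and -0.1 m and y of elbow_center in the frame of tray between -0.17 and -0.106 m)) and ((y of bin_union in the frame of tray between 0.1 and 0.2 m and y of union_center in the frame of tray between 0.106 and 0.17 m) or (y of bin_union in the frame of tray between 0 and 0.1 m and y of union_center in the frame of tray between 0.014 and 0.078 m) or (y of bin_union in the frame of tray between -0.1 and 0 m and y of union_center in the frame of tray between -0.078 and -0.014 m) or (y of bin_union in the frame of tray between -0.2 and -0.1 m and y of union_center in the frame of tray between -0.17 and -0.106 m)) and ((y of bin_cap in the frame of tray between 0.1 and 0.2 m and y of cap_center in the frame of tray between 0.106 and 0.17 m) or (y of bin_cap in the frame of tray between 0 and 0.1 m and y of cap_center in the frame of tray between 0.014 and 0.078 m) or (y of bin_cap in the frame of tray between -0.1 and 0 m and y of cap_center in the frame of tray between -0.078 and -0.014 m) or (y of bin_cap in the frame of tray between -0.2 and -0.1 m and y of cap_center in the frame of tray between -0.17 and -0.106 m)) and x of tee_center in the frame of tray between -0.046 and 0.046 m and z of tee_center in the frame of tray between 0.037 and 0.053 m and angle between each of tee_center, elbow_center, union_center, cap_center's own z axis and vertical below 0.17 rad and linear speed of each of tee, elbow, union, cap below 0.02 m/s and contact force between each of tee, elbow, union, cap and the fingers below 0.05 N and x of elbow_center in the frame of tray between -0.046 and 0.046 m and z of elbow_center in the frame of tray between 0.026 and 0.042 m and x of union_center in the frame of tray between -0.046 and 0.046 m and z of union_center in the frame of tray between 0.031 and 0.047 m and x of cap_center in the frame of tray between -0.046 and 0.046 m and z of cap_center in the frame of tray between 0.019 and 0.035 m); the robot touches nothing.
It fails at once if the tee is dropped: in the air, touched by nothing, more than 30 mm above where it stands (height (world z) of tee_center above 0.08 m and contact force between tee and anything else below 0.001 N).
It fails at once if the elbow is dropped: in the air, touched by nothing, more than 30 mm above where it stands (height (world z) of elbow_center above 0.069 m and contact force between elbow and anything else below 0.001 N).
It fails at once if the union is dropped: in the air, touched by nothing, more than 30 mm above where it stands (height (world z) of union_center above 0.074 m and contact force between union and anything else below 0.001 N).
It fails at once if the cap is dropped: in the air, touched by nothing, more than 30 mm above where it stands (height (world z) of cap_center above 0.062 m and contact force between cap and anything else below 0.001 N).
It fails at once if the can of cement is shifted by more than 20 mm or tipped (distance of can_center from where it was at the start of the episode above 0.02 m or angle between can_center's own z axis and vertical above 0.2 rad).
It also fails if it takes over 104 s, if anything falls off the work surface, if the arm or the gripper's body presses on something with over 40 N, if the wrist force passes 120 N, or if a joint passes its speed limit or range.

### The arm

A 7-joint arm with a two-finger parallel gripper is mounted at the origin on the work surface. World frame = base frame: x ahead of the robot, y to its left, z up, the work surface at z = 0. Lengths are in m, angles in rad, forces in N, time in s.
With the tool pointing down it reaches from about 0.35 to 0.9 m from the base axis. Payload 7.2 kg.
Tool frame: the origin (TCP) lies at the very end of the fingers, on their centre line; the grasp point (between the pads) lies 19 mm behind it; x points along the fingers, y is the direction in which the jaws open and shut, and the axes are right-handed (so a half turn about x gives the same grasp; the last joint's range is limited). The gripper opens to 88 mm and grips with 3 to 60 N. Pads are 20 mm wide; open, the fingers measure 115 mm over their backs; the gripper's body (75 mm by 178 mm) begins 61 mm behind the grasp point.
Start: joints at [-1.332, 0.411, -0.013, 1.596, 0.006, 1.134, -0.082], TCP at [0.189, 0.596, 0.223] pointing down, gripper open.
Joint ranges: [-2.95, 2.95], [-0.29, 1.99], [-1.47, 1.44], [0.14, 2.54], [-1.03, 4.17], [0.13, 1.85], [-2.86, 2.86]. Speed limits (rad/s): [2.39, 2.39, 3.01, 3.01, 3.14, 3.14, 3.14].

### API

Orientations are given as a rotation vector (axis times angle).
In Python, from station import state, capture, get_calibration, sign_off, recognise, cut_out gives the robot as it stands.
- The arm moves only by the shell command python3 -m handwheel 'ROWS' [FORCE]. ROWS is JSON, a list of rows, each a list of 5 numbers: the shift along the world's x, y, z in cm, then the turn about the world's z in degrees, then the closure, from 0 (fully open) to 1 (shut). In form: [[tx, ty, tz, twist, claw], ...]. A call has 1 to 10 rows; each row shifts and turns the commanded pose from where the row before left it; what a row does not reach is not made up. A row lasts 1/10 s, in which the tool goes at most 50 mm and 8.59 degrees, less where a joint would pass 70% of its speed; a pose out of reach is approached as far as the arm can. A call with a gripper value outside its range is refused whole. The fingers move at their own pace and stop on an object; FORCE is the grip in N (left out, the last holds). Time passes only in rows, so rows that do not move let the fingers close. It gives the time, the measured TCP pose, the force and the opening at its end, in the units of the state.
- state(): the state, without advancing time (a new reading comes with each control period).
- capture(name): name is "scene" or "top" or "wrist"; returns (picture, depth): 480x640x3 uint8, blue, green, red; 480x640 float32, m along the optical axis (not along the pixel's ray), 0 where there is no reading.
- get_calibration(name): a dict with "camera_matrix" (3x3 intrinsics, pixels), "R" (3x3) and "t" (3): a world point X has camera coordinates R X + t. Camera axes: x right, y down, z forward; pixel columns grow to the right and rows downward; lengths in m; the calibration is good to about 2 mm. A picture is of the moment at which its call begins: read the wrist's pose just before it. get_calibration takes no time and is no camera call; for the wrist camera it gives the pose at the moment of the call.
- sign_off(): hands the job in, once; it reports no verdict.
Trained networks look in the newest picture that a camera, given by its name, has taken for a name from the list of things; names that differ only in an ending like _2 or _b are one class to them, and where a whole thing is asked for, a point or a joint stands for the part that bears it (a point fixed in the world has none). Each returns a list of dicts, best first, with "score" (0 to 1); they miss things now and then, are a little off and sometimes report something else, mostly with a low value. They report only what shows in the picture. A call takes as long as a camera call. They do not tell look-alikes from the thing itself.
- recognise(camera, label): "xyz" ([x, y, z] in m, in world coordinates, good to about 4 mm: the middle of the surface that is visible of it).
- cut_out(camera, label): "mask" (480x640 bool, what is visible of it).
The state is a dict: "time_s": time; "qpos": joint angles; "qd": joint speeds; "effort": joint torques, N m; "eef_pos": TCP position; "ee_rot": TCP orientation; "force": force on the tool from outside, world axes, zero at the start; "moment": the same for the moment, N m; "opening": opening from 0.0 (shut) to 1.0 (fully open).
Only numpy, scipy, OpenCV 4.12 (cv2) and the standard library are available. Lean on these libraries where they do the work, as an engineer would, in place of code of your own. Each camera call takes 0.05 s, during which the arm holds its last target. There are 200 camera calls.

## Working session

There is one attempt and no reset: what is moved stays moved. The work goes in short steps, Python scripts to look and compute and a shell command to move; the robot and the scene stay as the last step left them, time stands still between calls to the robot, and variables do not carry over. Pictures are saved under pics/ and viewed, about 12 in all and at most 16, crops included, and the job is handed in when it is done.

```bash
mkdir -p pics; cat > h.py <<'E'
import numpy as np, cv2
from station import *
def world(cam,uv,d,cal=None):
    c=cal or get_calibration(cam);K=np.array(c["camera_matrix"]);R=np.array(c["R"]);t=np.array(c["t"])
    uv=np.atleast_2d(uv).astype(float);d=np.atleast_1d(d)
    p=np.c_[(uv-K[:2,2])/[K[0,0],K[1,1]],np.ones(len(uv))]*d[:,None]
    return (p-t)@R
def pix(cam,X):
    c=get_calibration(cam);K=np.array(c["camera_matrix"]);p=(np.array(c["R"])@np.array(X)+np.array(c["t"]));p=K@p;return p[:2]/p[2]
E
python3 - <<'E'
from h import *
s=state();print(s)
for cam in("top","scene"):
    im,d=capture(cam);cv2.imwrite(f"pics/{cam}0.png",im);np.savez(f"{cam}0.npz",im=im,d=d)
    for l in["tee_center","elbow_center","union_center","cap_center","can_center","tray","bin_tee"]:
        for r in recognise(cam,l): print(cam,l,round(r["score"],2),np.round(r["xyz"],3),np.round(pix(cam,r["xyz"])))
E
```

```text
{'time_s': 0.0, 'qpos': array([-1.33221811,  0.41188328, -0.012714  ,  1.5970339 ,  0.00558496,
        1.13427747, -0.08221432]), 'qd': array([-0.00017924,  0.00014155, -0.0021142 , -0.00122768, -0.00044681,
       -0.00038148, -0.00140704]), 'effort': array([-9.43077066e-04, -5.87946653e+01,  6.41303714e-01, -2.91081083e+01,
       -5.37729613e-02,  1.84408994e-02,  1.58688376e-04]), 'eef_pos': array([0.18862716, 0.59533634, 0.22182356]), 'ee_rot': array([ 0.23954328,  1.55749693, -0.24200169]), 'force': array([-0.60210005, -0.87271438, -0.04171945]), 'moment': array([ 0.01892417,  0.01606143, -0.01430495]), 'opening': 0.9979386812526642}
top tee_center 0.81 [ 0.659 -0.111  0.067] [403. 156.]
top elbow_center 0.81 [0.654 0.088 0.063] [309. 159.]
top elbow_center 0.7 [0.292 0.182 0.054] [263. 333.]
top elbow_center 0.56 [0.496 0.33  0.053] [194. 235.]
top union_center 0.74 [0.667 0.187 0.058] [262. 154.]
top union_center 0.4 [0.444 0.03  0.005] [336. 260.]
top cap_center 0.92 [ 0.648 -0.228  0.043] [456. 163.]
top cap_center 0.85 [ 0.654 -0.01   0.05 ] [355. 160.]
top can_center 0.96 [0.643 0.302 0.091] [204. 162.]
top tray 0.58 [0.444 0.032 0.008] [335. 259.]
top tray 0.24 [0.637 0.302 0.09 ] [204. 165.]
top tray 0.22 [0.665 0.088 0.009] [309. 161.]
top bin_tee 0.69 [ 0.649 -0.108  0.013] [398. 167.]
scene tee_center 0.56 [ 0.667 -0.107  0.069] [206. 271.]
scene tee_center 0.5 [0.435 0.046 0.016] [331. 229.]
scene elbow_center 0.95 [0.307 0.189 0.053] [416. 198.]
scene elbow_center 0.76 [0.665 0.095 0.059] [303. 313.]
scene elbow_center 0.63 [0.514 0.341 0.057] [460. 298.]
scene union_center 0.66 [0.673 0.19  0.062] [350. 337.]
scene cap_center 0.76 [ 0.668 -0.002  0.051] [256. 297.]
scene cap_center 0.68 [ 0.657 -0.224  0.038] [163. 256.]
scene can_center 0.66 [0.666 0.312 0.09 ] [422. 355.]
scene tray 0.76 [0.437 0.045 0.017] [330. 229.]
scene bin_tee 0.55 [ 0.681 -0.119  0.031] [201. 286.]
```

View pics/top0.png

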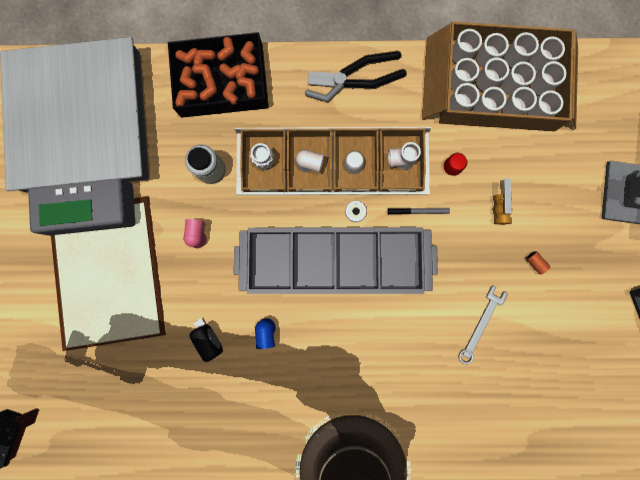

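View pics/scene0.png

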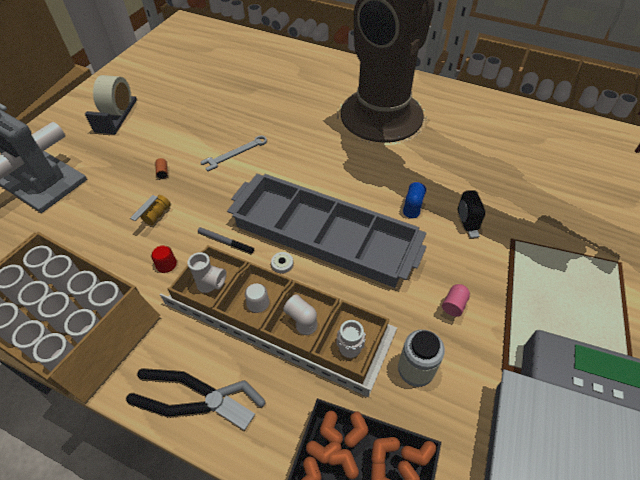

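The row from left to right is union (262,154), elbow (309,159), cap (355,160), tee (403,156). There are three elbow candidates: white (309,159) in a bin, blue (265,333) and pink (195,232). There are two cap candidates: white (355,160) in a bin and red (456,163). The white ones in the bins fit the description. I'll confirm this in one crop and measure.

```bash
python3 - <<'E'
from h import *
from scipy.spatial.transform import Rotation as Ro
print(np.round(Ro.from_rotvec(state()["ee_rot"]).as_matrix(),3))
im,d=capture("top")
vv,uu=np.mgrid[:480,:640];W=world("top",np.c_[uu.ravel(),vv.ravel()],d.ravel()).reshape(480,640,3)
cv2.imwrite("pics/crop.png",cv2.resize(im[120:300,190:470],None,fx=2.8,fy=2.8,interpolation=cv2.INTER_CUBIC))
def rect(m,n):
    P=W[m];r=cv2.minAreaRect(P[:,:2].astype(np.float32));print(n,m.sum(),np.round(r[0],4),np.round(r[1],3),r[2])
z=W[...,2];box=(uu>225)&(uu<445)
rect(box&(vv>222)&(vv<298)&(z>.035)&(z<.055),"tray rim")
rect(box&(vv>125)&(vv<196)&(z>.028)&(z<.065)&(uu>232)&(uu<433),"bins rim")
rect(box&(vv>120)&(vv<200)&(z>.003)&(z<.1)&(uu>232)&(uu<436),"bins all")
for l,c,h in[("union",(262,154),.034),("elbow",(309,159),.029),("cap",(355,160),.022),("tee",(403,156),.04)]:
    ms=cut_out("top",l+"_center")
    m=next((q["mask"] for q in ms if q["mask"][c[1]-4:c[1]+5,c[0]-4:c[0]+5].any()),None)
    if m is None: print(l,"none");continue
    m=cv2.erode(m.astype(np.uint8),np.ones((2,2)))>0
    P=W[m];P=P[P[:,2]>.02];
    top=P[P[:,2]>P[:,2].max()-.008]
    print(l,len(P),"zmax",P[:,2].max().round(3),"top mean",top.mean(0).round(4),"top mid",((top.min(0)+top.max(0))/2).round(4),"bbox",P.min(0).round(3),P.max(0).round(3))
    np.save(l+"P.npy",P)
    hi=P[P[:,2]>.03][:,:2];q=hi-hi.mean(0);e,v=np.linalg.eigh(q.T@q);print("   axis",v[:,1].round(3),np.sqrt(e/len(hi)).round(4))
E
```

```text
[[ 0.     0.302  0.953]
 [ 0.     0.953 -0.302]
 [-1.     0.     0.   ]]
tray rim 3751 [0.4424 0.033 ] [0.43 0.14] 89.6620864868164
bins rim 4161 [0.6639 0.0374] [0.427 0.14 ] 89.62496948242188
bins all 13113 [0.6679 0.0339] [0.456 0.179] 89.46995544433594
union 421 zmax 1.062 top mean [0.4002 0.0437 1.0618] top mid [0.4002 0.0437 1.0618] bbox [0.4   0.044 0.02 ] [0.685 0.211 1.062]
   axis [-0.879 -0.477] [0.0114 0.0238]
elbow 425 zmax 1.062 top mean [0.4002 0.0437 1.0618] top mid [0.4002 0.0437 1.0618] bbox [0.4   0.044 0.02 ] [0.674 0.113 1.062]
   axis [-0.961 -0.275] [0.014  0.0241]
cap 295 zmax 0.059 top mean [ 0.6552 -0.0107  0.0536] top mid [ 0.6559 -0.0099  0.0552] bbox [ 0.635 -0.028  0.02 ] [0.673 0.01  0.059]
   axis [-0.911  0.411] [0.0095 0.0101]
tee 565 zmax 1.062 top mean [0.4002 0.0437 1.0618] top mid [0.4002 0.0437 1.0618] bbox [ 0.4   -0.143  0.02 ] [0.68  0.044 1.062]
   axis [-0.706  0.708] [0.0132 0.0236]
```

View pics/crop.png

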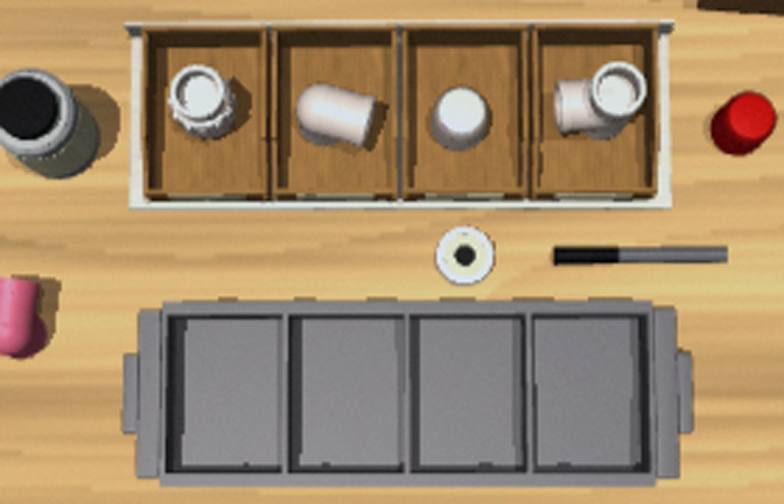

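The crop confirms the four white fittings. The blue, pink and red look-alikes lie outside the bins. Next I'll refine the axes and yaws from the filtered depth.

```bash
python3 - <<'E'
from h import *
def ray(u,v,z):
    a=world("top",[[u,v]],[.5])[0];b=world("top",[[u,v]],[1.5])[0];return a+(b-a)*(z-a[2])/(b[2]-a[2])
g=lambda x,y,z:ray(190+x/2.8,120+y/2.8,z).round(4)
print("tee",g(618,90,.09),"union",g(200,92,.078),"cap",g(460,112,.054))
print("tee branch mid",g(574,107,.062),"elbow dome",g(324,110,.06),"elbow mouth",g(362,120,.066))
print("tray corners",[g(*p,.045) for p in((163,303),(653,303),(163,485),(653,485))])
print("bins mid-wall",g(402,197,.038),g(402,30,.056))
for l,z0 in[("union",.068),("elbow",.03),("cap",.035),("tee",.078)]:
    P=np.load(l+"P.npy");P=P[(P[:,2]<.1)&(P[:,2]>.02)]
    T=P[P[:,2]>z0];print(l,len(T),T.mean(0).round(4),np.percentile(T[:,:2],[3,97],axis=0).round(4).tolist())
    if l in("elbow","tee"):
        B=P[(P[:,2]>.03)] if l=="elbow" else P[(P[:,2]>.05)&(P[:,2]<.075)&(P[:,1]>-.11)]
        x,y=B[:,0],B[:,1];
        for yb in np.arange(-.13,.13,.008):
            m=(abs(y-yb)<.004)
            if m.sum()>6: print("   y",yb.round(3),"n",m.sum(),"x lo/hi",np.percentile(x[m],[5,95]).round(4),"zmax",B[m,2].max().round(3),"x at top",x[m][B[m,2]>B[m,2].max()-.004].mean().round(4))
E
```

```text
tee [ 0.6607 -0.1237  0.09  ] union [0.665  0.1855 0.078 ] cap [ 0.6543 -0.0094  0.054 ]
tee branch mid [ 0.6554 -0.0951  0.062 ] elbow dome [0.6551 0.0939 0.06  ] elbow mouth [0.6457 0.065  0.066 ]
tray corners [array([0.5104, 0.2172, 0.045 ]), array([ 0.508 , -0.1542,  0.045 ]), array([0.3731, 0.2159, 0.045 ]), array([ 0.3713, -0.1508,  0.045 ])]
bins mid-wall [0.592 0.035 0.038] [0.7181 0.0343 0.056 ]
union 111 [0.6648 0.1864 0.0765] [[0.6478, 0.1697], [0.6832, 0.2051]]
elbow 413 [0.6522 0.086  0.0616] [[0.636, 0.0614], [0.67, 0.1101]]
   y 0.062 n 48 x lo/hi [0.6359 0.6613] zmax 0.07 x at top 0.6512
   y 0.07 n 55 x lo/hi [0.6346 0.663 ] zmax 0.071 x at top 0.6517
   y 0.078 n 64 x lo/hi [0.636  0.6682] zmax 0.071 x at top 0.6534
   y 0.086 n 72 x lo/hi [0.6377 0.6702] zmax 0.07 x at top 0.6575
   y 0.094 n 69 x lo/hi [0.6408 0.6711] zmax 0.069 x at top 0.6574
   y 0.102 n 67 x lo/hi [0.642  0.6699] zmax 0.07 x at top 0.6601
   y 0.11 n 37 x lo/hi [0.6444 0.6658] zmax 0.066 x at top 0.6601
cap 270 [ 0.6523 -0.0092  0.0511] [[0.6367, -0.0259], [0.67, 0.008]]
tee 136 [ 0.6607 -0.1243  0.088 ] [[0.6441, -0.1409], [0.6795, -0.1043]]
   y -0.106 n 47 x lo/hi [0.643  0.6692] zmax 0.074 x at top 0.6582
   y -0.098 n 62 x lo/hi [0.6434 0.6712] zmax 0.072 x at top 0.6612
   y -0.09 n 57 x lo/hi [0.6421 0.6709] zmax 0.071 x at top 0.6612
   y -0.082 n 23 x lo/hi [0.6442 0.6693] zmax 0.071 x at top 0.6598
```

```bash
python3 -m handwheel '[[4.5,-2,0,-8,0],[4.5,-2,0,-8,0],[4.5,-4,0,-8,0],[4.5,-4,0,-8,0],[4,-4.5,0,-8,0],[4,-4.5,0,-8,0],[4,-4.5,0,-8,0],[4,-4.5,0,-8,0],[4,-4.5,0,-8,0],[4,-4.5,0,0,0]]' 20
```

```text
time_s: 2.05
eef_pos: [0.5539, 0.2637, 0.2229]
ee_rot: [1.208, 1.21, -1.206]
force: [0.0, 0.4, 0.3]
opening: 0.998
```

```bash
python3 -m handwheel '[[3,-2,0,0,0.3],[3,-2,0,0,0.3],[3,-2,0,0,0.3],[2.1,-1.8,0,0,0.3],[0,0,-2,0,0.3],[0,0,-3,0,0.3],[0,0,-3,0,0.3],[0,0,0,0,0.3],[0,0,0,0,0.3]]' 20
python3 - <<'E'
from h import *
im,d=capture("wrist");cv2.imwrite("pics/w1.png",im)
s=state();print(s["eef_pos"].round(4),s["opening"])
for r in recognise("wrist","union_center"):print(r["score"],np.round(r["xyz"],4))
print(pix("wrist",[s["eef_pos"][0],s["eef_pos"][1],.078]))
E
```

```text
time_s: 2.95
eef_pos: [0.6638, 0.1871, 0.1429]
ee_rot: [1.203, 1.213, -1.204]
force: [0.3, 0.0, 0.0]
opening: 0.699
[0.6646 0.1873 0.1441] 0.7014791773530349
0.78 [0.6714 0.1903 0.0636]
[319.62157503 257.96893063]
```

View pics/w1.png

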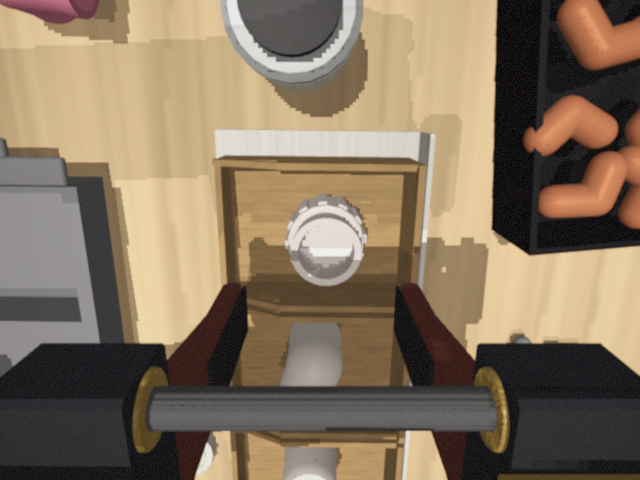

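The union's ring is at (327,247), while the TCP axis projects to (320,258). I'll nudge a few mm, then descend and grip.

```bash
python3 -m handwheel '[[0.3,0.4,-1,0,0.3],[0,0,-3,0,0.3],[0,0,-3,0,0.3],[0,0,-3,0,0.3],[0,0,-1.8,0,0.3],[0,0,0,0,0.3],[0,0,0,0,0.6],[0,0,0,0,0.8],[0,0,0,0,1],[0,0,0,0,1]]' 20
python3 -m handwheel '[[0,0,0,0,1],[0,0,0,0,1],[0,0,0,0,1]]'
```

```text
time_s: 4.05
eef_pos: [0.6679, 0.1914, 0.0264]
ee_rot: [1.206, 1.211, -1.201]
force: [-0.1, 0.0, 4.7]
opening: 0.565
time_s: 4.35
eef_pos: [0.6679, 0.1915, 0.0264]
ee_rot: [1.206, 1.212, -1.201]
force: [-0.4, 0.4, 7.3]
opening: 0.566
```

```bash
python3 -m handwheel '[[0,0,1,0,1],[0,0,2.5,0,1],[0,0,2.5,0,1],[0,0,2,0,1],[-2,0,0,0,1],[-3,0,0,0,1],[-3.5,0,0,0,1],[-3.5,0,0,0,1],[-3.5,0,0,0,1],[-3,-1,0,0,1]]'
python3 -m handwheel '[[-2.5,-1,0,0,1],[-1.6,0,0,0,1],[0,0,0,0,1],[0,0,0,0,1]]'
```

```text
time_s: 5.35
eef_pos: [0.4797, 0.1823, 0.105]
ee_rot: [1.203, 1.215, -1.202]
force: [0.5, 0.5, 0.2]
opening: 0.564
time_s: 5.75
eef_pos: [0.4416, 0.1716, 0.1054]
ee_rot: [1.205, 1.213, -1.202]
force: [0.4, 0.6, -0.2]
opening: 0.565
```

```bash
python3 - <<'E'
from h import *
im,d=capture("scene");cv2.imwrite("pics/s1.png",im[130:330,180:460].repeat(2,0).repeat(2,1))
E
```

```text
(no output)
```

View pics/s1.png

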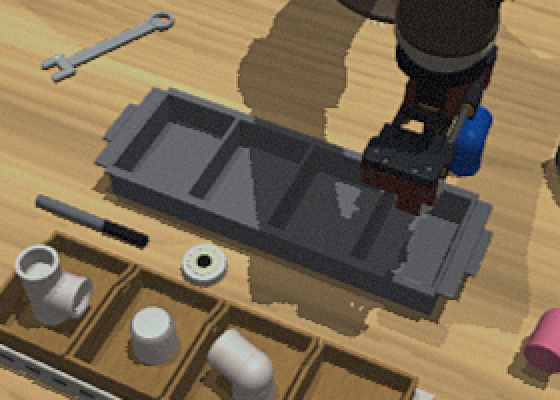

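The union's bin is empty and the gripper is over the leftmost compartment (about (420,200) in the crop). I'll set it down.

```bash
python3 -m handwheel '[[0,0,-2.5,0,1],[0,0,-2.5,0,1],[0,0,-1.5,0,1],[0,0,-0.7,0,1],[0,0,-0.5,0,1],[0,0,-0.4,0,1],[0,0,0,0,1],[0,0,0,0,1]]'
```

```text
time_s: 6.6
eef_pos: [0.4412, 0.1713, 0.0241]
ee_rot: [1.205, 1.212, -1.203]
force: [-0.3, 0.4, -0.5]
opening: 0.564
```

```bash
python3 -m handwheel '[[0,0,-0.2,0,1],[0,0,-0.1,0,1],[0,0,0,0,1],[0,0,0,0,1]]'
```

```text
time_s: 7.0
eef_pos: [0.441, 0.1714, 0.0212]
ee_rot: [1.204, 1.213, -1.203]
force: [-1.8, 0.4, 5.9]
opening: 0.563
```

```bash
python3 -m handwheel '[[0,0,0,0,0.35],[0,0,0,0,0.3],[0,0,0,0,0.3],[0,0,1.5,0,0.3],[0,0,3,0,0.3],[0,0,4,0,0.3],[0,0,4,0,0.3],[2,-1,0,-3,0.3],[3.5,-2,0,-4,0.3],[3.5,-2,0,-3,0.3]]'
python3 -m handwheel '[[3.5,-2,0,0,0.3],[3.5,-0.6,0,0,0.3],[3.5,0,0,0,0.3],[2.2,0,0,0,0.3],[0,0,0,0,0.3],[0,0,0,0,0.3]]'
python3 - <<'E'
from h import *
im,d=capture("wrist");cv2.imwrite("pics/w2.png",im)
s=state();print(s["eef_pos"].round(4),s["opening"])
for r in recognise("wrist","elbow_center"):print(r["score"],np.round(r["xyz"],4))
print(pix("wrist",[s["eef_pos"][0],s["eef_pos"][1],.066]))
E
```

```text
time_s: 8.0
eef_pos: [0.5318, 0.1214, 0.1463]
ee_rot: [1.333, 1.126, -1.33]
force: [0.6, 0.9, 1.0]
opening: 0.7
time_s: 8.6
eef_pos: [0.6571, 0.0948, 0.1448]
ee_rot: [1.33, 1.126, -1.333]
force: [-0.0, 0.3, 0.8]
opening: 0.695
[0.6567 0.095  0.1451] 0.6984791277088679
[321.02963229 250.96673434]
```

View pics/w2.png

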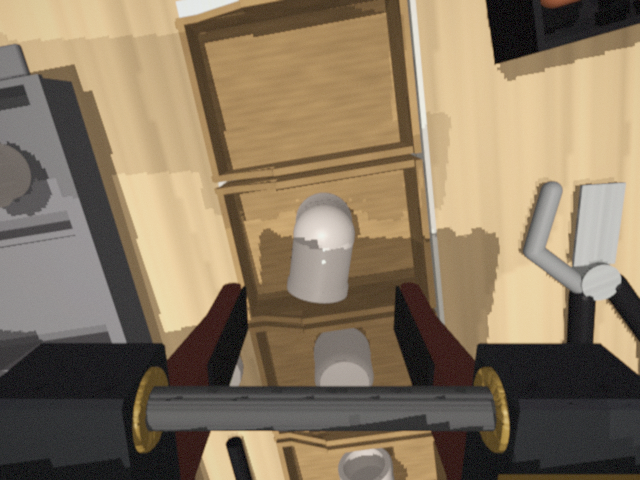

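The elbow's foot edge is at (322,195) and its mouth at (318,297). That puts it in line with the jaws, needing only about 3° more twist and 2 mm in y.

```bash
python3 -m handwheel '[[0.1,0.2,-1.3,-3,0.3],[0,0,-3,0,0.3],[0,0,-3,0,0.3],[0,0,-3,0,0.3],[0,0,-2,0,0.3],[0,0,0,0,0.3],[0,0,0,0,0.6],[0,0,0,0,0.8],[0,0,0,0,1],[0,0,0,0,1]]'
python3 -m handwheel '[[0,0,0,0,1],[0,0,0,0,1],[0,0,0,0,1],[0,0,0,0,1]]'
```

```text
time_s: 9.7
eef_pos: [0.6598, 0.0973, 0.0243]
ee_rot: [1.371, 1.096, -1.367]
force: [0.0, -0.1, 6.2]
opening: 0.46
time_s: 10.1
eef_pos: [0.6598, 0.0974, 0.0243]
ee_rot: [1.371, 1.096, -1.367]
force: [-1.3, 1.4, 7.1]
opening: 0.455
```

```bash
python3 -m handwheel '[[0,0,1,0,1],[0,0,2.5,0,1],[0,0,2.5,0,1],[0,0,2,0,1],[-2,0,0,2,1],[-3.5,0,0,3,1],[-3.5,0,0,3,1],[-3.5,0,0,3,1],[-3.5,0,0,2,1],[-3,-0.5,0,0,1]]'
python3 -m handwheel '[[-2.8,-0.5,0,0,1],[0,0,0,0,1],[0,0,-2.5,0,1],[0,0,-2.5,0,1],[0,0,-1.5,0,1],[0,0,-0.7,0,1],[0,0,-0.5,0,1],[0,0,-0.4,0,1],[0,0,0,0,1],[0,0,0,0,1]]'
```

```text
time_s: 11.1
eef_pos: [0.467, 0.0926, 0.1032]
ee_rot: [1.203, 1.214, -1.202]
force: [0.5, -0.2, 0.2]
opening: 0.452
time_s: 12.1
eef_pos: [0.4412, 0.0872, 0.0221]
ee_rot: [1.204, 1.212, -1.203]
force: [-0.2, 0.3, -0.6]
opening: 0.453
```

```bash
python3 -m handwheel '[[0,0,-0.2,0,1],[0,0,-0.1,0,1],[0,0,0,0,1],[0,0,0,0,1]]'
```

```text
time_s: 12.5
eef_pos: [0.4411, 0.0873, 0.0192]
ee_rot: [1.205, 1.213, -1.203]
force: [-2.7, -0.2, 6.3]
opening: 0.452
```

```bash
python3 -m handwheel '[[0,0,0,0,0.4],[0,0,0,0,0.3],[0,0,0,0,0.3],[0,0,1.5,0,0.3],[0,0,3,0,0.3],[0,0,4,0,0.3],[0,0,4,0,0.3],[2,-1,0,0,0.3],[3.5,-2,0,0,0.3],[3.5,-2,0,0,0.3]]'
python3 -m handwheel '[[3.5,-2,0,0,0.3],[3.5,-2,0,0,0.3],[3.5,-0.4,0,0,0.3],[2,0,0,0,0.3],[0,0,0,0,0.3],[0,0,0,0,0.3]]'
python3 - <<'E'
from h import *
im,d=capture("wrist");cv2.imwrite("pics/w3.png",im)
s=state();print(s["eef_pos"].round(4),s["opening"])
for r in recognise("wrist","cap_center"):print(r["score"],np.round(r["xyz"],4))
for z in(.054,.04,.01):print(z,pix("wrist",[s["eef_pos"][0],s["eef_pos"][1],z]))
E
```

```text
time_s: 13.5
eef_pos: [0.5319, 0.0375, 0.1443]
ee_rot: [1.204, 1.214, -1.201]
force: [0.4, 0.6, 0.6]
opening: 0.701
time_s: 14.1
eef_pos: [0.655, -0.007, 0.1429]
ee_rot: [1.203, 1.214, -1.205]
force: [-0.4, -0.4, -0.4]
opening: 0.699
[ 0.6547 -0.0068  0.1431] 0.7049219363871545
0.69 [0.6583 0.0012 0.0511]
0.6 [ 0.6464 -0.2148  0.0191]
0.054 [320.6858206  245.90804909]
0.04 [320.68624269 239.44676467]
0.01 [320.68702213 227.51491602]
```

View pics/w3.png

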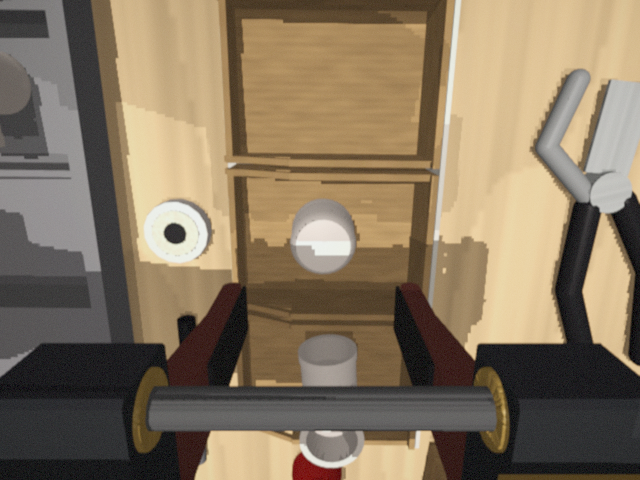

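The cap's top is at (323,243), against the tool axis at (321,246), so they are aligned.

```bash
python3 -m handwheel '[[0.1,0.2,-1.5,0,0.3],[0,0,-3,0,0.3],[0,0,-3,0,0.3],[0,0,-3,0,0.3],[0,0,-2.2,0,0.3],[0,0,0,0,0.3],[0,0,0,0,0.6],[0,0,0,0,0.8],[0,0,0,0,1],[0,0,0,0,1]]'
python3 -m handwheel '[[0,0,0,0,1],[0,0,0,0,1],[0,0,0,0,1],[0,0,0,0,1]]'
```

```text
time_s: 15.2
eef_pos: [0.6576, -0.0048, 0.0181]
ee_rot: [1.205, 1.211, -1.202]
force: [-0.6, 0.6, 5.3]
opening: 0.5
time_s: 15.6
eef_pos: [0.6576, -0.0048, 0.0181]
ee_rot: [1.205, 1.212, -1.202]
force: [-2.0, 0.4, 6.8]
opening: 0.495
```

```bash
python3 -m handwheel '[[0,0,1,0,1],[0,0,2.5,0,1],[0,0,2.5,0,1],[0,0,2,0,1],[-2,0,0,0,1],[-3.5,0,0,0,1],[-3.5,0,0,0,1],[-3.5,0,0,0,1],[-3.5,0,0,0,1],[-3,-0.4,0,0,1]]'
python3 -m handwheel '[[-2.6,-0.5,0,0,1],[0,0,0,0,1],[0,0,-2.5,0,1],[0,0,-2.5,0,1],[0,0,-1.5,0,1],[0,0,-0.7,0,1],[0,0,-0.5,0,1],[0,0,-0.4,0,1],[0,0,-0.2,0,1],[0,0,0,0,1]]'
python3 -m handwheel '[[0,0,0,0,1],[0,0,0,0,1]]'
```

```text
time_s: 16.6
eef_pos: [0.465, -0.0085, 0.0971]
ee_rot: [1.204, 1.213, -1.203]
force: [-0.0, 0.3, -0.9]
opening: 0.499
time_s: 17.6
eef_pos: [0.4411, -0.0138, 0.0139]
ee_rot: [1.204, 1.212, -1.203]
force: [-0.1, -0.3, -1.2]
opening: 0.496
time_s: 17.8
eef_pos: [0.4411, -0.0138, 0.014]
ee_rot: [1.204, 1.212, -1.203]
force: [0.2, -0.6, -0.6]
opening: 0.502
```

```bash
python3 -m handwheel '[[0,0,-0.1,0,1],[0,0,0,0,1],[0,0,0,0,1]]'
```

```text
time_s: 18.1
eef_pos: [0.4411, -0.0138, 0.013]
ee_rot: [1.204, 1.213, -1.203]
force: [-2.4, -0.7, 6.0]
opening: 0.499
```

```bash
python3 -m handwheel '[[0,0,0,0,0.35],[0,0,0,0,0.3],[0,0,0,0,0.3],[0,0,1.5,0,0.3],[0,0,3.5,0,0.3],[0,0,4.2,0,0.3],[0,0,4.2,0,0.3],[2,-1,0,0,0.3],[3.5,-2,0,0,0.3],[3.5,-2,0,0,0.3]]'
python3 -m handwheel '[[3.5,-2,0,0,0.3],[3.5,-2,0,0,0.3],[3.5,-1.7,0,0,0.3],[2.7,0,0,0,0.3],[0,0,0,0,0.3],[0,0,0,0,0.3]]'
python3 - <<'E'
from h import *
im,d=capture("wrist");cv2.imwrite("pics/w4.png",im)
s=state();print(s["eef_pos"].round(4),s["opening"])
for r in recognise("wrist","tee_center"):print(r["score"],np.round(r["xyz"],4))
for z in(.09,.05,.01):print(z,pix("wrist",[s["eef_pos"][0],s["eef_pos"][1],z]))
E
```

```text
time_s: 19.1
eef_pos: [0.5321, -0.0635, 0.1474]
ee_rot: [1.204, 1.214, -1.2]
force: [0.4, 0.6, 0.6]
opening: 0.697
time_s: 19.7
eef_pos: [0.6623, -0.1209, 0.1457]
ee_rot: [1.203, 1.214, -1.205]
force: [0.2, -0.4, -0.4]
opening: 0.699
[ 0.6618 -0.1208  0.146 ] 0.7034042392937789
0.71 [ 0.6626 -0.1129  0.0714]
0.09 [320.78781593 264.10323282]
0.05 [320.77793485 242.59051449]
0.01 [320.77051463 226.43547639]
```

View pics/w4.png

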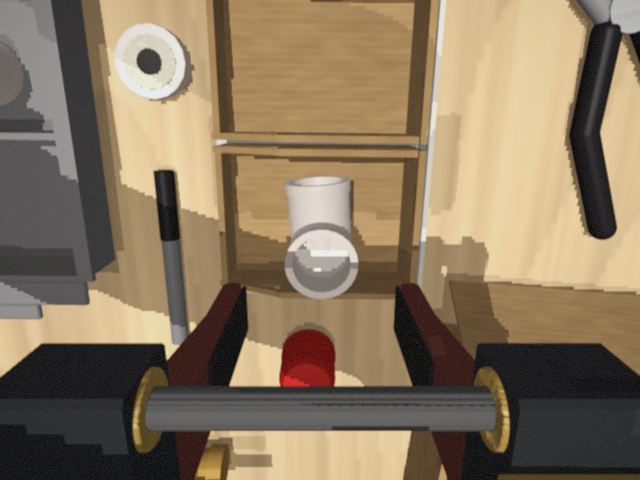

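The tee's ring is at (322,264), right on the tool axis (321,264), and its branch end at (319,180) is square to the jaws.

```bash
python3 -m handwheel '[[0,0,-1.6,0,0.3],[0,0,-3,0,0.3],[0,0,-3,0,0.3],[0,0,-3,0,0.3],[0,0,-1,0,0.3],[0,0,0,0,0.3],[0,0,0,0,0.6],[0,0,0,0,0.8],[0,0,0,0,1],[0,0,0,0,1]]'
python3 -m handwheel '[[0,0,0,0,1],[0,0,0,0,1],[0,0,0,0,1],[0,0,0,0,1]]'
```

```text
time_s: 20.8
eef_pos: [0.6636, -0.121, 0.0321]
ee_rot: [1.205, 1.211, -1.202]
force: [-0.6, 0.5, 5.9]
opening: 0.457
time_s: 21.2
eef_pos: [0.6636, -0.121, 0.0321]
ee_rot: [1.205, 1.211, -1.202]
force: [-0.3, 0.5, 6.7]
opening: 0.45
```

```bash
python3 -m handwheel '[[0,0,1,0,1],[0,0,2.5,0,1],[0,0,2.5,0,1],[0,0,2,0,1],[-2,0,0,0,1],[-3.5,0,0,0,1],[-3.5,0,0,0,1],[-3.5,0,0,0,1],[-3.5,0,0,0,1],[-3.5,0.3,0,0,1]]'
python3 -m handwheel '[[-2.7,0.3,0,0,1],[0,0,0,0,1],[0,0,-2.5,0,1],[0,0,-2.5,0,1],[0,0,-1.5,0,1],[0,0,-0.7,0,1],[0,0,-0.5,0,1],[0,0,-0.4,0,1],[0,0,-0.2,0,1],[0,0,0,0,1]]'
python3 -m handwheel '[[0,0,0,0,1],[0,0,0,0,1]]'
```

```text
time_s: 22.2
eef_pos: [0.4664, -0.1181, 0.1111]
ee_rot: [1.205, 1.212, -1.204]
force: [0.3, -0.5, -0.5]
opening: 0.458
time_s: 23.2
eef_pos: [0.4411, -0.1149, 0.0279]
ee_rot: [1.204, 1.212, -1.203]
force: [0.5, 0.1, -0.9]
opening: 0.455
time_s: 23.4
eef_pos: [0.4411, -0.1149, 0.028]
ee_rot: [1.204, 1.212, -1.203]
force: [0.4, 0.5, -1.2]
opening: 0.453
```

```bash
python3 -m handwheel '[[0,0,-0.1,0,1],[0,0,0,0,1],[0,0,0,0,1],[0,0,0,0,0.4],[0,0,0,0,0.3],[0,0,0,0,0.3],[0,0,1.5,0,0.3],[0,0,3.5,0,0.3],[0,0,4.2,0,0.3],[0,0,4.2,0,0.3]]'
python3 -m handwheel '[[0,-3,2,0,0.3],[-2,-4,2,0,0.3],[-2,-4,0,0,0.3],[-2,-4,0,0,0.3],[0,-4,0,0,0.3],[0,-4,0,0,0.3],[0,0,0,0,0.3],[0,0,0,0,0.3]]'
python3 - <<'E'
from h import *
for c in("top","scene"):
    im,d=capture(c)
    for l in["union_center","elbow_center","cap_center","tee_center","can_center"]:
        print(c,l,[(round(r["score"],2),np.round(r["xyz"],3).tolist()) for r in recognise(c,l)[:2]])
    if c=="top": a=cv2.resize(im[100:310,180:480],(780,546))
    else: b=cv2.resize(im[150:390,150:470],(780,585))
    
cv2.imwrite("pics/t5.png",a);cv2.imwrite("pics/s5.png",b)
E
```

```text
time_s: 24.4
eef_pos: [0.4402, -0.1151, 0.1617]
ee_rot: [1.203, 1.213, -1.206]
force: [0.9, 1.1, -0.2]
opening: 0.697
time_s: 25.2
eef_pos: [0.38, -0.3453, 0.2002]
ee_rot: [1.205, 1.213, -1.207]
force: [-0.6, 0.7, 0.5]
opening: 0.698
top union_center [(0.86, [0.442, 0.168, 0.056])]
top elbow_center [(0.82, [0.291, 0.181, 0.055]), (0.7, [0.441, 0.075, 0.059])]
top cap_center [(0.64, [0.648, -0.225, 0.042]), (0.6, [0.442, -0.016, 0.046])]
top tee_center [(0.77, [0.439, -0.104, 0.061])]
top can_center [(0.66, [0.444, 0.166, 0.053]), (0.64, [0.641, 0.303, 0.09])]
scene union_center [(0.57, [0.452, 0.165, 0.049]), (0.51, [0.659, 0.08, 0.009])]
scene elbow_center [(0.97, [0.305, 0.191, 0.052]), (0.93, [0.516, 0.34, 0.053])]
scene cap_center [(0.75, [0.656, -0.222, 0.04]), (0.66, [0.668, 0.312, 0.093])]
scene tee_center [(0.59, [0.452, -0.103, 0.06])]
scene can_center [(0.91, [0.669, 0.312, 0.088]), (0.54, [0.451, 0.172, 0.051])]
```

View pics/t5.png

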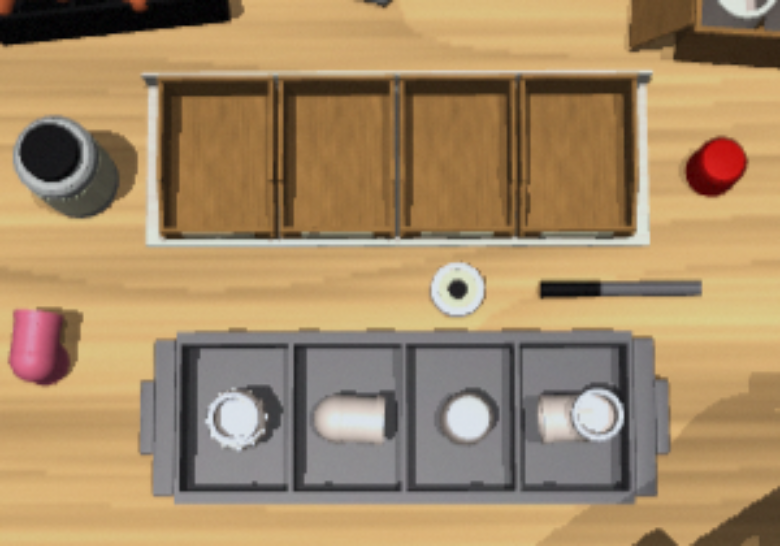

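View pics/s5.png

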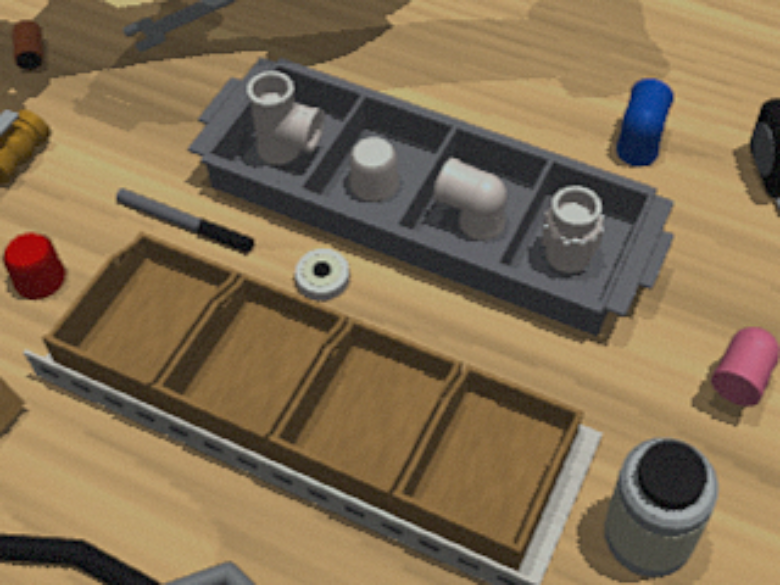

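In the top crop, the union (238,417), elbow (355,417), cap (468,417) and tee (598,413) stand upright, one to a compartment and in bin order. The bins are empty, the can is where it was, and the robot is clear.

```bash
python3 -c "
from station import *
print(sign_off())"
```

```text
the job is handed in; nothing more can be done
None
```

All four fittings are now in the carrying tray in bin order, left to right: union, elbow, cap, tee. I lowered each one until the wrist force showed it touching the floor, then released it. The job was handed in after about 26 s of robot time.

**Fittings:** The last top and scene pictures show one upright fitting in each compartment and all four bins empty. The gripper was clear of everything.

**Can of cement:** It is still standing and was found at (0.641, 0.303), against (0.643, 0.302) at the start. That difference is within measuring error.

**Look-alikes:** The blue, pink and red look-alikes were not touched.

**Checks that disagreed:**
- The recogniser sometimes gave a wrong label in the last check. It called the union a can, an empty bin a union, and the can a cap. The pictures settled each of these.
- The scene camera placed things about 10 mm farther out in x than the top camera. That is within the placing margins.

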